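# Load a lugged pin into the V-jig against its sprung stop

## Task

Take the steel pin with the flat lug from the timber rack and lay it, lug up, in the V-block of the welding jig. Then push it along the V until it clearly squeezes the spring of the back stop, a few millimetres, without driving the stop to the end of its spring, and let go so that it stays lying in the V against the stop. Leave the other things where they are.

Things in the scene. Friction and masses are not known exactly. Their poses are not given: they have to be found in the camera images.
- pin_lug (a point): Centre of the pin's flat lug, the point to grasp, 32 mm above the bar's axis. The pin is a round dark steel bar 24 mm in diameter, 120 mm long, along x, with one upright flat lug at its middle: 36 mm along x, 10 mm thick (along y), rising 40 mm above the bar's top. z is up. About 0.53 kg, the same end for end.
- pin_axis (a point): The middle of that pin, on the axis of its bar: x along the bar (ends at +60 and -60 mm), z towards the lug. The pin slides in the V with some 4 to 9 N of friction, which also keeps the stop's spring squeezed after letting go.
- rack: Timber stock rack, 80 mm (x) by about 225 mm (y), 36 mm high, fixed to the table, origin at the centre of its underside. It has three equal V notches along its x at y = -75, 0 and +75 mm; bars lie in them with their axis 39 mm above the table. The lugged pin lies in any one of them, up to 10 mm off-centre along x.
- vee (a point): Middle of the jig's V, on the line where a seated pin's axis lies, 39 mm above the table; x along the V towards the back stop. The jig is a fixed steel block, 170 mm long (x -85 to +85 mm) and 60 mm wide, with a 90 degree V 28 mm wide, its flank tops 3 mm below this point; the front (x = -85) is open.
- stop_rail: Rails of the jig's sprung back stop, x along the V; origin 39 mm below point vee. The stop is locked anywhere along them: its plunger face (round, 20 mm across, on the V's line) stands at x = +45 to +75 mm, different each time and not measured (feel or look). Spring from 0 N, 1.2 N per mm, hard end at 9 mm. Grey housing 14 mm behind the face, 72 mm wide, top 64 mm above the table.
- plain_bar: Bystander in the rack: round bar 24 mm by 120 mm without any lug; origin at its centre.
- stud_bar: Bystander in the rack: round bar 24 mm by 120 mm with a round upright stud, 18 mm in diameter, rising 28 mm above the bar; origin at the centre of the bar.
- hammer: Bystander: hammer on the table.
- square: Bystander: try square with a yellow blade, 110 by 280 mm, on the table.
- magnet: Bystander: welding magnet block, 70 by 50 by 24 mm, on the table.
- wirebrush: Bystander: brush on the table.
- spray: Bystander: spray can, 66 mm across, 190 mm tall, on the table.
- rod_can: Bystander: open steel can, 70 mm across, 110 mm tall, on the table.
Mind the look-alikes: they are no part of the job. Leave any red look-alike of the part that bears vee alone.

How it is judged:
By the outcome, as a careful person would: the job done as asked, in the order asked, and still so for the second after the job is handed in, with the robot touching nothing.
It also fails if it takes over 72 s, if anything falls off the work surface, if the arm or the gripper's body presses on something with over 40 N, if the wrist force passes 120 N, or if a joint passes its speed limit or range.

## Robot

A 7-joint arm with a two-finger parallel gripper is mounted at the origin on the work surface. World frame = base frame: x ahead of the robot, y to its left, z up, the work surface at z = 0. Lengths are in m, angles in rad, forces in N, time in s.
With the tool pointing down it reaches from about 0.4 to 0.85 m from the base axis. Payload 10.4 kg.
Tool frame: the origin (TCP) lies midway between the tips of the shut fingers; the grasp point (between the pads) lies 19 mm behind it; z points along the fingers, y is the line along which they close (so a half turn about z gives the same grasp; the last joint's range is limited). The gripper opens to 87 mm and grips with 3 to 60 N. Pads are 19 mm wide; open, the fingers measure 117 mm over their backs; the gripper's body (75 mm by 190 mm) begins 51 mm behind the grasp point.
Start: joints at [-0.023, 0.332, -0.065, 1.46, 0.022, 1.35, -0.088], TCP at [0.625, 0, 0.191] pointing down, gripper open.
Joint ranges: [-2.6, 2.6], [-0.5, 2.12], [-1.47, 1.34], [0.16, 2.42], [-1.27, 4.41], [0.06, 2.06], [-2.6, 2.6]. Speed limits (rad/s): [2.22, 2.22, 2.79, 2.79, 3.14, 3.14, 3.14].

## Interface

Orientations are given as a unit quaternion [x, y, z, w].
In Python, from bench import r gives the robot as it stands.
- The arm moves only by the tool arm_command, never from a script. Its arguments are lists of equal length, an entry for each row: "xyz": the shift along the world's x, y, z in m, a list of three; "rot": the turn, a rotation vector about the world's x, y, z in rad, a list of three. In form: {"xyz": [[tx, ty, tz], ...], "rot": [[ax, ay, az], ...]}. A call has 1 to 20 rows; each row is the pose to reach, as a shift and turn from the pose commanded when the call began; what a row does not reach only later rows make up. A row lasts 1/12 s, in which the tool goes at most 41.7 mm and 7.16 degrees, less where a joint would pass 70% of its speed; a pose out of reach is approached as far as the arm can. A call with a gripper value outside its range is refused whole. "grip" is the opening, from 0 (shut) to 1 (fully open), set as the call begins (left out, the last holds). The fingers move at their own pace and stop on an object; "squeeze" is the grip in N (left out, the last holds). Time passes only in rows, so rows that repeat a pose let the fingers close. It gives the time, the measured TCP pose, the force, the opening and the grip force at its end, in the units of the state.
- r.read_state(): the state, without advancing time (a new reading comes with each control period).
- r.camera(name): name is "scene" or "side" or "wrist"; returns the picture (420x560x3 uint8, red, green, blue); there is no depth.
- r.camera_model(name): a dict with "fx", "fy", "cx", "cy" (pixels), "T" (4x4, takes a point from camera to world coordinates). Camera axes: x right, y up, looking along -z (the intrinsics and any distortion apply to the point x, -y, -z); pixel columns grow to the right and rows downward; lengths in m; the calibration is good to about 2 mm. A picture is of the moment at which its call begins: read the wrist's pose just before it. camera_model takes no time and is no camera call; for the wrist camera it gives the pose at the moment of the call.
- r.close_job(): hands the job in; it is judged then, once.
Trained networks look in the newest picture that a camera, given by its name, has taken for a name from the list of things; names that differ only in an ending like _2 or _b are one class to them, and where a whole thing is asked for, a point or a joint stands for the part that bears it (a point fixed in the world has none). Each returns a list of dicts, best first, with "conf" (0 to 1); they miss things now and then, are a little off and sometimes report something else, mostly with a low value. They report only what shows in the picture. A call takes as long as a camera call. They do not tell look-alikes from the thing itself.
- r.look_for(label, camera): "at" ([x, y, z] in m, in the coordinates of the camera as it stood for that picture, good to about 4 mm: the middle of the surface that is visible of it).
- r.spot_point(label, camera): "at" ([x, y, z] in m, in the coordinates of the camera as it stood for that picture, good to about 4 mm: a listed point, or the origin of a listed thing).
The state is a dict: "time": time; "joint_positions": joint angles; "joint_vel": joint speeds; "joint_torque": joint torques, N m; "ee_pos": TCP position; "eef_rot": TCP orientation; "ft_force": force on the tool from outside, world axes, zero at the start; "torque": the same for the moment, N m; "width": finger opening in m; "grip_force": force on a finger pad.
Only numpy, scipy, OpenCV 4.12 (cv2) and the standard library are available. Lean on these libraries where they do the work, as an engineer would, in place of code of your own. Each camera call takes 0.05 s, during which the arm holds its last target. There are 200 camera calls.

## Working session

There is one attempt and no reset: what is moved stays moved. The work goes in short steps, Python scripts to look and compute and a tool call to move; the robot and the scene stay as the last step left them, time stands still between calls to the robot, and variables do not carry over. Pictures are saved under pics/ and viewed, at most 10 in all, crops included, and the job is handed in when it is done.

Besides the shell and the picture viewer there is one more tool, called after "Call:" as name(argument=value, ...) on one line, values as JSON. arm_command: Moves the arm, as the interface text tells. Its arguments: {"type":"object","properties":{"xyz":{"type":"array"},"rot":{"type":"array"},"grip":{"type":"number"},"squeeze":{"type":"number"}},"required":["xyz","rot"]}

```bash
mkdir -p pics; ls
cat > h.py <<'E'
from bench import r
import numpy as np, cv2
def snap(n,f):
    im=r.camera(n); cv2.imwrite('pics/'+f+'.png',im[:,:,::-1]); return im
def w(n,at,T=None):
    T=np.array(r.camera_model(n)['T']) if T is None else T
    return (T@np.r_[at,1])[:3]
E
python3 - <<'E'
from h import *
a=snap('scene','s0');b=snap('side','d0')
for c in('scene','side'):
    print(c,np.round(r.camera_model(c)['T'],3).tolist(),r.camera_model(c)['fx'])
    for l in('pin_lug','pin_axis','rack','vee','stop_rail','plain_bar','stud_bar'):
        for d in r.spot_point(l,c)[:3]: print(l,np.round(w(c,d['at']),3),round(d['conf'],2))
print(r.read_state())
E
```

```text
pics
scene [[0.46, -0.643, 0.612, 1.199], [0.887, 0.319, -0.333, -0.368], [0.018, 0.697, 0.717, 0.854], [0.0, 0.0, 0.0, 1.0]] 403.1384897857116
pin_lug [ 0.668  0.442 -0.002] 0.43
pin_axis [0.474 0.127 0.04 ] 0.36
rack [0.488 0.193 0.004] 0.76
vee [ 0.527 -0.153  0.043] 0.97
vee [ 0.267 -0.236  0.04 ] 0.65
stop_rail [ 0.525 -0.155 -0.   ] 0.71
plain_bar [0.509 0.272 0.043] 0.59
stud_bar [0.492 0.198 0.042] 0.68
side [[-0.968, 0.17, -0.186, 0.175], [-0.251, -0.606, 0.754, 1.314], [0.015, 0.777, 0.629, 1.15], [0.0, 0.0, 0.0, 1.0]] 531.7265750690013
pin_lug [0.469 0.127 0.067] 0.8
pin_axis [0.475 0.128 0.034] 0.79
rack [ 0.492  0.2   -0.005] 0.88
rack [ 0.528 -0.151  0.034] 0.41
vee [ 0.265 -0.234  0.04 ] 0.97
vee [ 0.526 -0.151  0.033] 0.55
stop_rail [0.475 0.128 0.034] 0.6
plain_bar [0.507 0.271 0.039] 0.72
stud_bar [0.49  0.199 0.036] 0.83
{'time': 0.8, 'joint_positions': array([-0.02262202,  0.33222236, -0.06467803,  1.46005867,  0.02159894,
        1.34988419, -0.08851014]), 'joint_vel': array([ 0.002284  ,  0.00134468,  0.00048716, -0.00010187,  0.00018043,
       -0.00135398,  0.00105672]), 'joint_torque': array([-1.55069400e-03, -6.22985315e+01,  2.37598125e-02, -3.90108240e+01,
       -6.10353146e-02,  3.15420516e-02,  5.49375090e-05]), 'ee_pos': array([6.25049617e-01, 2.14584141e-05, 1.90881254e-01]), 'eef_rot': array([7.07109170e-01, 7.07104390e-01, 4.89721767e-05, 3.66117032e-05]), 'ft_force': array([-0.29506221,  0.28560846,  0.16737321]), 'torque': array([-0.0096416 ,  0.01463191, -0.0293167 ]), 'grip_force': 0.0, 'width': 0.08711596211556884}
```

View pics/s0.png

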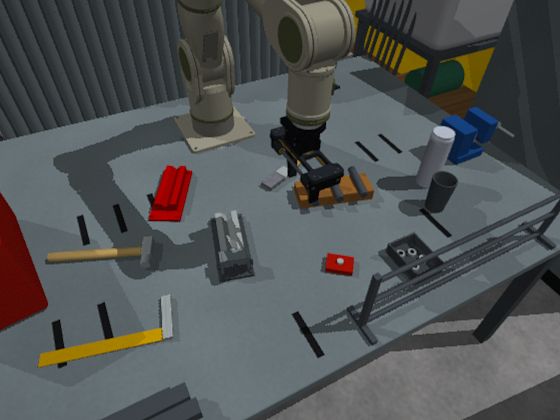

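View pics/d0.png

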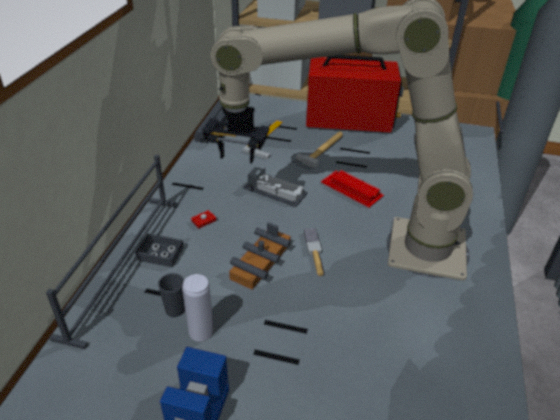

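The side view shows the timber rack around (262,255) with three bars. The candidates are the bars at about (275,235), (262,247) and (250,265). The nearest to the jig, (275,235), has a flat lug, the middle one has a round stud and the far one is plain. The grey jig is at (275,187) and the red look-alike is at (352,187). I'll confirm the choice from above with the wrist camera.

Call:
arm_command(xyz=[[-0.03,0.03,0.03],[-0.06,0.06,0.05],[-0.09,0.09,0.07],[-0.12,0.12,0.09],[-0.13,0.13,0.1],[-0.13,0.13,0.1],[-0.13,0.13,0.1]], rot=[[0,0,0],[0,0,0],[0,0,0],[0,0,0],[0,0,0],[0,0,0],[0,0,0]])

```text
time: 1.38
ee_pos: [0.4945, 0.1322, 0.2929]
eef_rot: [0.706, 0.708, 0.002, 0.001]
ft_force: [1.2, -0.9, -0.9]
width: 0.0873
grip_force: 0.0
```

Run:
```python
from h import *
T=np.array(r.camera_model('wrist')['T']);a=snap('wrist','w0')
m=r.camera_model('wrist');print(np.round(T,3).tolist(),{k:v for k,v in m.items() if k!='T'})
for l in('pin_lug','pin_axis','rack','vee','stop_rail','plain_bar','stud_bar'):
    for d in r.spot_point(l,'wrist')[:2]: print(l,np.round(w('',d['at'],T),3),round(d['conf'],2))
```

```text
[[1.0, -0.004, -0.005, 0.493], [0.005, 0.965, 0.262, 0.203], [0.004, -0.262, 0.965, 0.487], [0.0, 0.0, 0.0, 1.0]] {'fx': 299.68608069866985, 'fy': 299.68608069866985, 'cx': 281.95053735114556, 'cy': 213.29583264293902}
pin_lug [0.478 0.124 0.072] 0.68
pin_axis [0.478 0.119 0.041] 0.88
rack [ 0.486  0.205 -0.004] 0.74
stop_rail [ 0.337  0.123 -0.003] 0.33
plain_bar [0.507 0.274 0.037] 0.64
stud_bar [0.492 0.202 0.038] 0.56
```

View pics/w0.png

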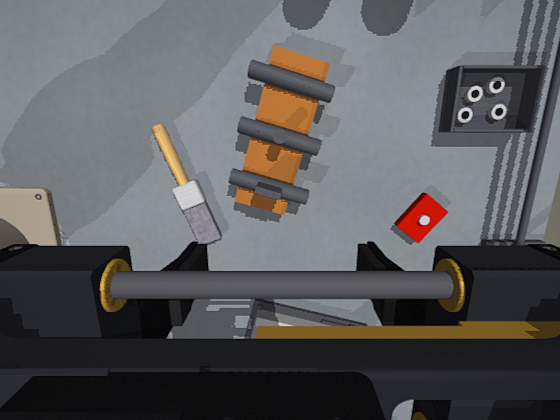

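The wrist view shows three bars in the rack. The lower one, about (268,187), carries a thin flat lug along the bar and fits the task. The middle one, (278,135), has a round stud, and the top one, (291,82), is plain. Next I'll crop to confirm and look at the jig.

Run:
```python
import cv2
a=cv2.imread('pics/w0.png')[40:230,210:350]
cv2.imwrite('pics/c0.png',cv2.resize(a,None,fx=3,fy=3,interpolation=cv2.INTER_CUBIC))
```

```text
(no output)
```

View pics/c0.png

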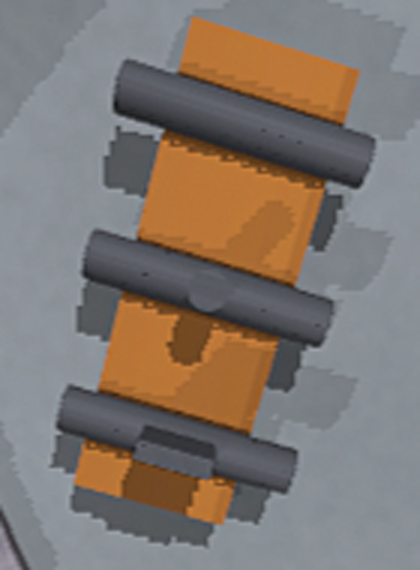

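Call:
arm_command(xyz=[[0.01,-0.04,0.01],[0.02,-0.08,0.02],[0.03,-0.12,0.03],[0.03,-0.16,0.03],[0.03,-0.2,0.03],[0.03,-0.24,0.03],[0.03,-0.28,0.03],[0.03,-0.32,0.03],[0.03,-0.36,0.03],[0.03,-0.37,0.03],[0.03,-0.37,0.03],[0.03,-0.37,0.03]], rot=[[0,0,0],[0,0,0],[0,0,0],[0,0,0],[0,0,0],[0,0,0],[0,0,0],[0,0,0],[0,0,0],[0,0,0],[0,0,0],[0,0,0]])

```text
time: 2.78
ee_pos: [0.5249, -0.2404, 0.3203]
eef_rot: [0.708, 0.707, -0.0, -0.0]
ft_force: [-0.5, 1.8, 0.3]
width: 0.087
grip_force: 0.0
```

Run:
```python
from h import *
T=np.array(r.camera_model('wrist')['T']);a=snap('wrist','w1');np.save('T1.npy',T)
print(np.round(T,4).tolist())
for l in('vee','stop_rail','rack','pin_axis'):
    for d in r.spot_point(l,'wrist')[:2]: print(l,np.round(w('',d['at'],T),3),round(d['conf'],2))
```

```text
[[1.0, 0.0004, 0.0006, 0.5243], [-0.0006, 0.9648, 0.2629, -0.1694], [-0.0005, -0.2629, 0.9648, 0.514], [0.0, 0.0, 0.0, 1.0]]
vee [ 0.264 -0.236  0.043] 0.88
vee [ 0.528 -0.155  0.035] 0.67
```

View pics/w1.png

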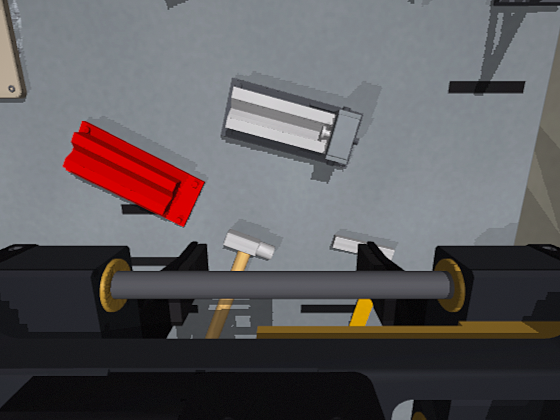

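The crop confirms it: the lower bar has the flat lug, the middle one a round stud, and the top one is plain. In the jig view, the grey jig is at (290,122) with its stop housing at the right end (343,135). The red look-alike is at (135,170) and I'll leave it alone.

```bash
cat >> h.py <<'E'
def ray(u,v,z,T,fx=299.686,cx=281.95,cy=213.296):
    d=T[:3,:3]@np.array([(u-cx)/fx,-(v-cy)/fx,-1]); return T[:3,3]+d*(z-T[2,3])/d[2]
E
python3 - <<'E'
from h import *
a=cv2.imread('pics/w1.png')[65:190,210:390]
cv2.imwrite('pics/c1.png',cv2.resize(a,None,fx=4.4,fy=4.4,interpolation=cv2.INTER_CUBIC))
T=np.array([[1.0,-0.004,-0.005,0.493],[0.005,0.965,0.262,0.203],[0.004,-0.262,0.965,0.487],[0,0,0,1]])
P=[ray(210+u/3,40+v/3,z,T) for u,v,z in((68,409,.039),(288,472,.039),(178,440,.039),(120,85,.039),(363,163,.039),(147,427,.091),(217,440,.091))]
print(np.round(P,4)); 
for i,j in((0,1),(3,4),(5,6)):
    d=P[j]-P[i]; print(np.degrees(np.arctan2(d[1],d[0])),np.linalg.norm(d))
E
```

```text
[[0.4212 0.1384 0.039 ]
 [0.5319 0.1068 0.039 ]
 [0.476  0.123  0.039 ]
 [0.4505 0.2868 0.039 ]
 [0.5631 0.2541 0.039 ]
 [0.4643 0.1381 0.091 ]
 [0.4954 0.1324 0.091 ]]
-15.961759555010422 0.11516903545860815
-16.189565000454703 0.1171860576160044
-10.393155780820097 0.031620850174578156
```

View pics/c1.png

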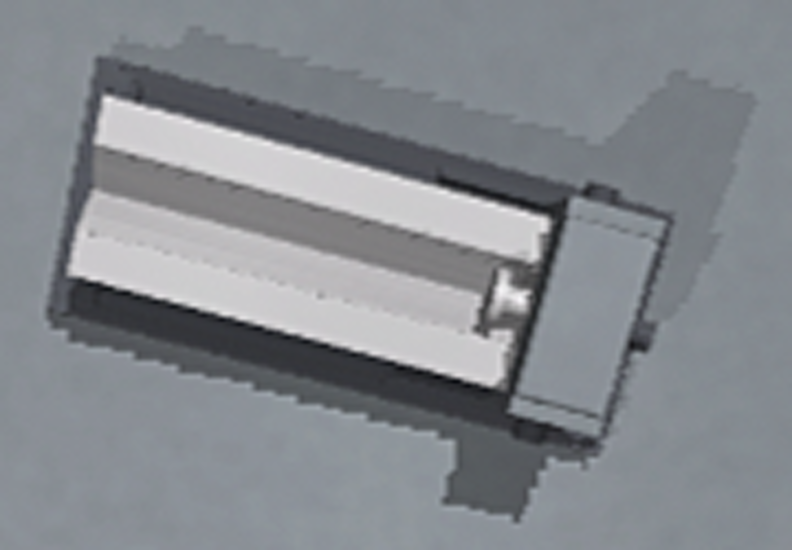

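The enlarged jig view shows the V running from (95,190) to (480,295), with the plunger at about (487,298) and the housing's front edge from (570,197) to (510,410).

Run:
```python
from h import *
T=np.load('T1.npy')
g=lambda u,v,z: ray(210+u/4.4,65+v/4.4,z,T)
def L(n,p,q,z):
    a,b=g(*p,z),g(*q,z);d=b-a;print(n,np.round(a,4),np.round(b,4),'ang',np.degrees(np.arctan2(d[1],d[0])).round(1),'len',np.linalg.norm(d).round(4))
    return a,b
a,b=L('front',(103,95),(68,275),.036)
L('Vup',(95,147),(500,257),.036);L('Vlow',(88,232),(480,330),.036);L('topup',(103,95),(552,215),.036);L('toplow',(68,275),(500,387),.036)
L('Vbot',(95,190),(480,290),.022)
h=L('house',(570,197),(510,410),.064)
f=L('face',(497,265),(478,330),.039)
for th in(-14.5,):
    t=np.radians(th);c,s=np.cos(t),np.sin(t)
    R=np.array([[c,s],[-s,c]])
    for V in((.527,-.154),):
        for n,p in(('front',(a+b)/2),('house',(h[0]+h[1])/2),('face',(f[0]+f[1])/2)):print(n,R@(p[:2]-V))
# line fits via LSD
im=cv2.cvtColor(cv2.imread('pics/w1.png'),cv2.COLOR_BGR2GRAY)[65:190,210:390]
for l in cv2.createLineSegmentDetector().detect(im)[0][:,0]:
    if np.hypot(l[2]-l[0],l[3]-l[1])>45: 
        p=ray(210+l[0],65+l[1],.036,T);q=ray(210+l[2],65+l[3],.036,T);d=q-p;print((l*4.4).round(),np.degrees(np.arctan(d[1]/d[0])).round(2))
im=cv2.cvtColor(cv2.imread('pics/w0.png'),cv2.COLOR_BGR2GRAY)[40:230,210:350]
T=np.array([[1.0,-0.004,-0.005,0.493],[0.005,0.965,0.262,0.203],[0.004,-0.262,0.965,0.487],[0,0,0,1]])
for l in cv2.createLineSegmentDetector().detect(im)[0][:,0]:
    if np.hypot(l[2]-l[0],l[3]-l[1])>30: 
        p=ray(210+l[0],40+l[1],.045,T);q=ray(210+l[2],40+l[3],.045,T);d=q-p;print((l*3).round(),np.degrees(np.arctan(d[1]/d[0])).round(2))
```

```text
front [ 0.4522 -0.1049  0.036 ] [ 0.4375 -0.1632  0.036 ] ang -104.2 len 0.0601
Vup [ 0.4487 -0.1213  0.036 ] [ 0.5878 -0.1573  0.036 ] ang -14.5 len 0.1436
Vlow [ 0.4451 -0.1489  0.036 ] [ 0.5817 -0.1819  0.036 ] ang -13.6 len 0.1405
topup [ 0.4522 -0.1049  0.036 ] [ 0.6052 -0.1434  0.036 ] ang -14.1 len 0.1578
toplow [ 0.4375 -0.1632  0.036 ] [ 0.5894 -0.2016  0.036 ] ang -14.2 len 0.1567
Vbot [ 0.4459 -0.1342  0.022 ] [ 0.5829 -0.1683  0.022 ] ang -14.0 len 0.1412
house [ 0.6061 -0.1394  0.064 ] [ 0.5892 -0.2074  0.064 ] ang -103.9 len 0.07
face [ 0.5865 -0.16    0.039 ] [ 0.5806 -0.1818  0.039 ] ang -105.1 len 0.0226
front [-0.08455727 -0.00125423]
house [ 0.07324741 -0.00107735]
face [ 0.05896718 -0.00221528]
[ 65. 271. 499. 387.] -14.58
[552. 216. 100.  91.] -14.6
[ 97. 142. 531. 260.] -14.55
[572. 191. 509. 406.] 75.51
[471. 290.  97. 188.] -14.61
[101.  53. 575. 185.] -14.53
[532. 437. 123. 326.] -14.85
[321. 185. 163. 136.] -15.74
[140. 234. 288. 280.] -16.18
[201. 303. 317. 332.] -13.34
[ 86. 262. 200. 302.] -18.75
[118.  95. 359. 172.] -16.07
[366. 142. 172.  77.] -16.91
```

Jig yaw is −14.6°, vee is at about (0.527,−0.155), and the plunger face is near +59 mm. Now I'll turn the tool and hover over the pin.

Call:
arm_command(xyz=[[-0.004,0.03,0],[-0.008,0.06,0],[-0.012,0.09,0],[-0.016,0.12,0],[-0.02,0.15,0],[-0.024,0.18,0],[-0.028,0.21,-0.01],[-0.032,0.24,-0.02],[-0.036,0.27,-0.03],[-0.04,0.3,-0.04],[-0.044,0.33,-0.05],[-0.049,0.363,-0.06],[-0.049,0.363,-0.07],[-0.049,0.363,-0.07],[-0.049,0.363,-0.07],[-0.049,0.363,-0.07]], rot=[[0,0,0.11],[0,0,0.22],[0,0,0.33],[0,0,0.44],[0,0,0.55],[0,0,0.66],[0,0,0.77],[0,0,0.88],[0,0,0.99],[0,0,1.1],[0,0,1.2],[0,0,1.3],[0,0,1.3],[0,0,1.3],[0,0,1.3],[0,0,1.3]], grip=0.5)

```text
time: 4.37
ee_pos: [0.4764, 0.1222, 0.2516]
eef_rot: [0.136, 0.991, 0.0, 0.0]
ft_force: [0.4, -0.1, 0.4]
width: 0.0436
grip_force: 0.0
```

Run:
```python
from h import *
T=np.array(r.camera_model('wrist')['T']);a=snap('wrist','w2');np.save('T2.npy',T)
print(np.round(T,3).tolist())
for l in('pin_lug','pin_axis','stud_bar'):
    for d in r.spot_point(l,'wrist')[:2]: print(l,np.round(w('',d['at'],T),4),round(d['conf'],2))
g=cv2.cvtColor(a,cv2.COLOR_RGB2GRAY)
for l in cv2.createLineSegmentDetector().detect(g)[0][:,0]:
    if np.hypot(l[2]-l[0],l[3]-l[1])>45:
        p=ray(l[0],l[1],.039,T);q=ray(l[2],l[3],.039,T);d=q-p
        if abs((p+q)[0]/2-.476)<.06 and abs((p+q)[1]/2-.124)<.04: print(l.round(),p[:2].round(4),q[:2].round(4),np.degrees(np.arctan(d[1]/d[0])).round(2))
s=r.read_state();print(s['ee_pos'],s['eef_rot'],s['width'],s['joint_positions'].round(2))
```

```text
[[0.268, -0.929, -0.254, 0.406], [0.963, 0.259, 0.071, 0.141], [-0.0, -0.264, 0.965, 0.445], [0.0, 0.0, 0.0, 1.0]]
pin_lug [0.4811 0.1232 0.0713] 0.57
pin_axis [0.4788 0.1196 0.0423] 0.7
stud_bar [0.4897 0.1958 0.0364] 0.81
[273. 216. 272. 151.] [0.5135 0.0984] [0.4267 0.1217] -15.05
[289. 226. 291. 142.] [0.5334 0.1152] [0.4224 0.1483] -16.6
[0.47644706 0.12235464 0.25143419] [1.35773550e-01 9.90739795e-01 1.74552680e-04 4.14944134e-04] 0.04357008014192559 [-0.12  0.02 -0.22  1.7   0.    1.42  0.95]
```

View pics/w2.png

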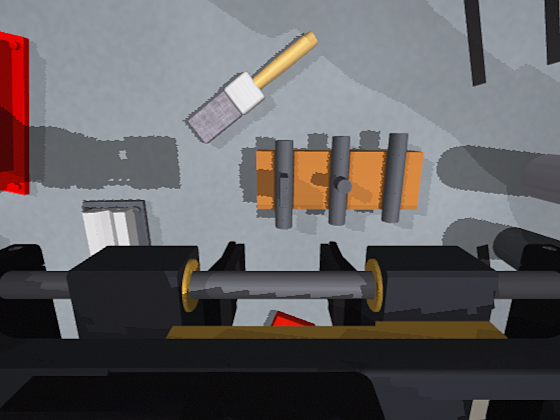

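The wrist view shows the lugged pin at col 284, rows 140–228, with its lug near (285,190). It lies parallel to the tool, between the finger lines.

Run:
```python
from h import *
T=np.load('T2.npy')
g=cv2.imread('pics/w2.png').astype(int)
for v in(145,150,160,185,190,215,220): print(v,[tuple(g[v,u]) for u in range(272,298)] if v in(150,190) else g[v,272:298].sum(1).tolist())
for c in(282,285,288): print(c,g[132:235,c].sum(1).tolist())
print(ray(284.5,184,.039,T))
```

```text
145 [308, 319, 295, 198, 160, 178, 206, 240, 262, 275, 292, 315, 318, 321, 337, 335, 331, 321, 295, 280, 213, 409, 516, 501, 498, 499]
150 [(np.int64(16), np.int64(50), np.int64(89)), (np.int64(17), np.int64(50), np.int64(90)), (np.int64(18), np.int64(48), np.int64(84)), (np.int64(41), np.int64(44), np.int64(57)), (np.int64(57), np.int64(51), np.int64(47)), (np.int64(69), np.int64(63), np.int64(61)), (np.int64(77), np.int64(70), np.int64(69)), (np.int64(85), np.int64(79), np.int64(77)), (np.int64(92), np.int64(84), np.int64(84)), (np.int64(98), np.int64(91), np.int64(89)), (np.int64(104), np.int64(97), np.int64(94)), (np.int64(110), np.int64(103), np.int64(101)), (np.int64(112), np.int64(105), np.int64(101)), (np.int64(115), np.int64(106), np.int64(102)), (np.int64(121), np.int64(110), np.int64(107)), (np.int64(120), np.int64(111), np.int64(108)), (np.int64(116), np.int64(106), np.int64(105)), (np.int64(113), np.int64(102), np.int64(101)), (np.int64(105), np.int64(96), np.int64(94)), (np.int64(102), np.int64(93), np.int64(90)), (np.int64(80), np.int64(75), np.int64(76)), (np.int64(37
[... 2824 characters left out ...]
 327, 300, 341, 339, 335, 337, 333, 338, 335, 335, 333, 335, 336, 330, 329, 330, 329, 327, 329, 327, 327, 323, 333, 411, 495, 486, 478, 480, 479]
288 [510, 503, 502, 498, 497, 501, 511, 486, 188, 327, 336, 331, 330, 331, 331, 331, 330, 330, 327, 331, 331, 326, 329, 329, 324, 322, 327, 323, 324, 326, 323, 326, 324, 324, 321, 322, 317, 320, 318, 321, 320, 324, 299, 291, 263, 250, 302, 331, 322, 325, 319, 313, 312, 312, 312, 314, 314, 306, 307, 308, 305, 302, 300, 296, 299, 295, 288, 289, 301, 296, 291, 293, 301, 299, 296, 305, 300, 301, 300, 300, 298, 298, 300, 299, 299, 297, 297, 297, 300, 299, 297, 300, 298, 298, 292, 279, 319, 487, 491, 481, 478, 482, 480]
[0.47426699 0.12551464 0.039     ]
```

Run:
```python
from h import *
T=np.load('T2.npy')
print(ray(283.8,192.3,.091,T),ray(283.6,184,.041,T),ray(284,140,.045,T),ray(283,222.5,.051,T))
```

```text
[0.47505396 0.12399754 0.091     ] [0.47360357 0.12440995 0.041     ] [0.41751994 0.14046245 0.045     ] [0.52323923 0.10975302 0.051     ]
```

Pin lug at (0.475,0.124). I'll go down and grasp it.

Call:
arm_command(xyz=[[-0.001,0.002,-0.03],[-0.001,0.002,-0.06],[-0.001,0.002,-0.09],[-0.001,0.002,-0.12],[-0.001,0.002,-0.14],[-0.001,0.002,-0.16],[-0.001,0.002,-0.175],[-0.001,0.002,-0.187],[-0.001,0.002,-0.194],[-0.001,0.002,-0.194],[-0.001,0.002,-0.194],[-0.001,0.002,-0.194]], rot=[[0,0,0],[0,0,0],[0,0,0],[0,0,0],[0,0,0],[0,0,0],[0,0,0],[0,0,0],[0,0,0],[0,0,0],[0,0,0],[0,0,0]])

```text
time: 5.57
ee_pos: [0.4757, 0.1251, 0.0578]
eef_rot: [0.135, 0.991, 0.0, 0.001]
ft_force: [-0.1, 0.6, 0.1]
width: 0.0437
grip_force: 0.0
```

Call:
arm_command(xyz=[[0,0,0],[0,0,0],[0,0,0],[0,0,0],[0,0,0],[0,0,0],[0,0,0],[0,0,0]], rot=[[0,0,0],[0,0,0],[0,0,0],[0,0,0],[0,0,0],[0,0,0],[0,0,0],[0,0,0]], grip=0, squeeze=40)

```text
time: 6.23
ee_pos: [0.475, 0.125, 0.0569]
eef_rot: [0.135, 0.991, 0.0, -0.0]
ft_force: [0.3, 0.4, 0.8]
width: 0.0086
grip_force: 40.0
```

Call:
arm_command(xyz=[[0,0,0.01],[0,0,0.03],[0,0,0.06],[0,0,0.09],[0,0,0.1],[0.002,-0.01,0.1],[0.006,-0.04,0.1],[0.01,-0.07,0.1],[0.014,-0.1,0.1],[0.018,-0.13,0.1],[0.022,-0.16,0.1],[0.026,-0.19,0.1],[0.03,-0.22,0.1],[0.031,-0.25,0.1],[0.031,-0.265,0.1],[0.031,-0.275,0.09],[0.031,-0.275,0.08],[0.031,-0.275,0.08],[0.031,-0.275,0.08],[0.031,-0.275,0.08]], rot=[[0,0,0],[0,0,0],[0,0,0],[0,0,0],[0,0,0],[0,0,0.018],[0,0,0.018],[0,0,0.018],[0,0,0.018],[0,0,0.018],[0,0,0.018],[0,0,0.018],[0,0,0.018],[0,0,0.018],[0,0,0.018],[0,0,0.018],[0,0,0.018],[0,0,0.018],[0,0,0.018],[0,0,0.018]])

```text
time: 7.9
ee_pos: [0.5061, -0.1481, 0.1366]
eef_rot: [0.125, 0.992, 0.0, -0.0]
ft_force: [-0.4, -0.2, -5.1]
width: 0.0085
grip_force: 40.0
```

Run:
```python
from h import *
s=r.read_state();print(s['ee_pos'],s['ft_force'],s['torque'],s['width'])
T=np.array(r.camera_model('wrist')['T']);a=snap('wrist','w3');np.save('T3.npy',T)
for l in('pin_lug','pin_axis','vee'):
    for d in r.spot_point(l,'wrist')[:2]: print(l,np.round(w('',d['at'],T),4),round(d['conf'],2))
cv2.imwrite('pics/c3.png',cv2.resize(a[90:290,180:400,::-1],None,fx=3,fy=3,interpolation=cv2.INTER_CUBIC))
```

```text
[ 0.50611941 -0.1481404   0.13657168] [-0.35005929 -0.23565749 -5.06583099] [ 0.12405923 -0.04117129  0.04182932] 0.008503403448173673
pin_lug [ 0.5081 -0.1501  0.1493] 0.63
pin_axis [ 0.5062 -0.1492  0.1209] 0.8
```

View pics/c3.png

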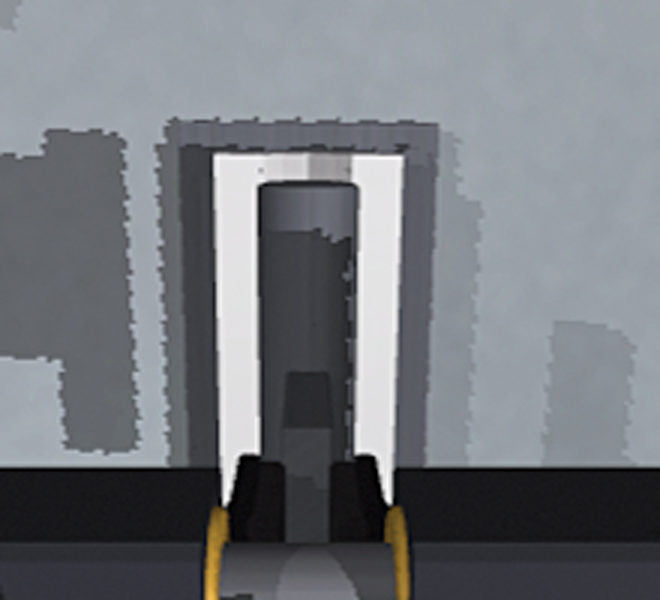

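The crop shows the held pin aligned and centred over the V: pin columns 259–357, block 212–403, both centred at 308. Lowering.

Call:
arm_command(xyz=[[0,0,-0.02],[0,0,-0.04],[0,0,-0.055],[0,0,-0.065],[0,0,-0.07],[0,0,-0.074],[0,0,-0.077],[0,0,-0.077],[0,0,-0.077]], rot=[[0,0,0],[0,0,0],[0,0,0],[0,0,0],[0,0,0],[0,0,0],[0,0,0],[0,0,0],[0,0,0]])

```text
time: 8.85
ee_pos: [0.5064, -0.1501, 0.0605]
eef_rot: [0.126, 0.992, 0.0, 0.0]
ft_force: [-0.0, -0.3, -4.8]
width: 0.0083
grip_force: 40.0
```

Call:
arm_command(xyz=[[0,0,-0.001],[0,0,-0.002],[0,0,-0.003],[0,0,-0.003],[0,0,-0.003]], rot=[[0,0,0],[0,0,0],[0,0,0],[0,0,0],[0,0,0]])

```text
time: 9.27
ee_pos: [0.5068, -0.1498, 0.0575]
eef_rot: [0.126, 0.992, 0.0, 0.001]
ft_force: [0.6, 1.3, 0.4]
width: 0.0085
grip_force: 40.0
```

Call:
arm_command(xyz=[[0,0,0],[0,0,0],[0,0,0],[0,0,0],[0,0,0]], rot=[[0,0,0],[0,0,0],[0,0,0],[0,0,0],[0,0,0]], grip=0.35)

```text
time: 9.68
ee_pos: [0.5059, -0.1502, 0.0569]
eef_rot: [0.126, 0.992, -0.0, -0.0]
ft_force: [0.2, 0.1, 0.0]
width: 0.0284
grip_force: 0.0
```

Call:
arm_command(xyz=[[0,0,0],[0,0,0],[0,0,0],[0,0,0],[0,0,0],[0,0,0]], rot=[[0,0,0],[0,0,0],[0,0,0],[0,0,0],[0,0,0],[0,0,0]], grip=0, squeeze=40)

```text
time: 10.18
ee_pos: [0.506, -0.1498, 0.0569]
eef_rot: [0.126, 0.992, 0.0, -0.0]
ft_force: [0.7, 1.3, 0.2]
width: 0.0084
grip_force: 40.0
```

Call:
arm_command(xyz=[[0.002,-0.0005,0],[0.004,-0.001,0],[0.006,-0.0015,0],[0.008,-0.002,0],[0.0097,-0.0025,0],[0.0097,-0.0025,0]], rot=[[0,0,0],[0,0,0],[0,0,0],[0,0,0],[0,0,0],[0,0,0]])

```text
time: 10.68
ee_pos: [0.5104, -0.1516, 0.0571]
eef_rot: [0.126, 0.992, 0.001, -0.006]
ft_force: [-28.3, 6.9, 28.4]
width: 0.0087
grip_force: 40.4
```

Call:
arm_command(xyz=[[0,0,0.0005],[0,0,0.001],[0,0,0.001],[0,0,0.001]], rot=[[0,0,0],[0,0,0],[0,0,0],[0,0,0]])

```text
time: 11.02
ee_pos: [0.5152, -0.1524, 0.0573]
eef_rot: [0.126, 0.992, 0.0, -0.0]
ft_force: [0.5, 0.1, -6.0]
width: 0.0084
grip_force: 39.9
```

Run:
```python
from h import *
s=r.read_state();print({k:np.round(s[k],4) for k in('ee_pos','eef_rot','ft_force','torque')})
T=np.array(r.camera_model('wrist')['T']);a=snap('wrist','w4')
b=snap('side','d4')
cv2.imwrite('pics/c4.png',np.hstack([cv2.resize(a[90:290,180:400,::-1],(400,364)),cv2.resize(b[150:220,230:320,::-1],(400,364),interpolation=cv2.INTER_CUBIC)]))
```

```text
{'ee_pos': array([ 0.5152, -0.1524,  0.0573]), 'eef_rot': array([ 1.261e-01,  9.920e-01,  1.000e-04, -5.000e-04]), 'ft_force': array([ 0.4977,  0.137 , -6.008 ]), 'torque': array([ 0.1475, -0.088 ,  0.0221])}
```

View pics/c4.png

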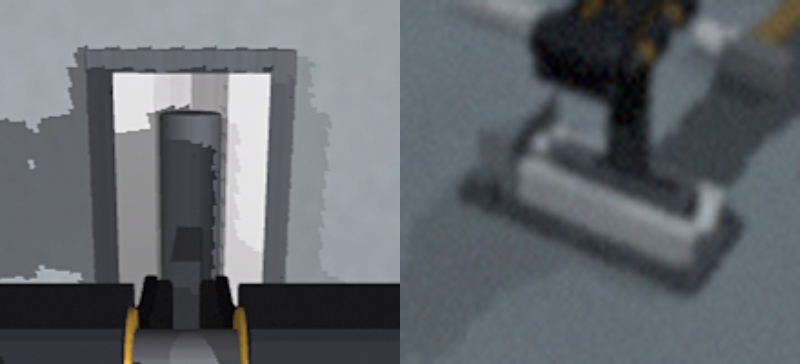

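The pin was binding because the tool was pressing down. With slight lift it slides free. I'll advance gently and feel for the stop.

Call:
arm_command(xyz=[[0.002,-0.0005,-0.0003],[0.004,-0.001,-0.0003],[0.006,-0.0015,-0.0003],[0.0077,-0.002,-0.0003],[0.0077,-0.002,-0.0003],[0.0077,-0.002,-0.0003]], rot=[[0,0,0],[0,0,0],[0,0,0],[0,0,0],[0,0,0],[0,0,0]])

```text
time: 11.62
ee_pos: [0.5235, -0.1545, 0.0575]
eef_rot: [0.126, 0.992, 0.0, -0.0]
ft_force: [0.2, 0.5, -5.1]
width: 0.0082
grip_force: 39.9
```

Call:
arm_command(xyz=[[0.001,-0.0003,0],[0.0019,-0.0005,0],[0.0019,-0.0005,0]], rot=[[0,0,0],[0,0,0],[0,0,0]])

```text
time: 11.87
ee_pos: [0.5253, -0.155, 0.0576]
eef_rot: [0.126, 0.992, 0.0, -0.0]
ft_force: [-0.7, -0.5, -4.6]
width: 0.0088
grip_force: 39.9
```

Call:
arm_command(xyz=[[0.001,-0.0003,0],[0.0019,-0.0005,0],[0.0019,-0.0005,0]], rot=[[0,0,0],[0,0,0],[0,0,0]])

```text
time: 12.12
ee_pos: [0.527, -0.1554, 0.0575]
eef_rot: [0.126, 0.992, 0.0, -0.0]
ft_force: [-2.8, 0.7, -4.2]
width: 0.0082
grip_force: 40.0
```

Call:
arm_command(xyz=[[0.001,-0.0003,0],[0.0019,-0.0005,0],[0.0019,-0.0005,0],[0.0019,-0.0005,0],[0.0019,-0.0005,0]], rot=[[0,0,0],[0,0,0],[0,0,0],[0,0,0],[0,0,0]])

```text
time: 12.53
ee_pos: [0.5286, -0.1559, 0.0575]
eef_rot: [0.126, 0.992, 0.0, -0.001]
ft_force: [-4.9, 1.6, -1.9]
width: 0.0087
grip_force: 40.0
```

Call:
arm_command(xyz=[[0,0,-0.0003],[0,0,-0.0006],[0,0,-0.0007],[0,0,-0.0007]], rot=[[0,0,0],[0,0,0],[0,0,0],[0,0,0]])

```text
time: 12.87
ee_pos: [0.5284, -0.1558, 0.0571]
eef_rot: [0.126, 0.992, 0.0, -0.001]
ft_force: [-7.1, 1.4, 1.2]
width: 0.0082
grip_force: 40.0
```

Call:
arm_command(xyz=[[0.0006,-0.0002,0],[0.001,-0.0003,0],[0.001,-0.0003,0],[0.001,-0.0003,0]], rot=[[0,0,0],[0,0,0],[0,0,0],[0,0,0]])

```text
time: 13.2
ee_pos: [0.5287, -0.156, 0.0571]
eef_rot: [0.126, 0.992, 0.0, -0.001]
ft_force: [-10.5, 3.0, 5.4]
width: 0.0084
grip_force: 40.1
```

Call:
arm_command(xyz=[[0,0,0],[0,0,0],[0,0,0],[0,0,0],[0,0,0],[0,0,0]], rot=[[0,0,0],[0,0,0],[0,0,0],[0,0,0],[0,0,0],[0,0,0]], grip=0.4)

```text
time: 13.7
ee_pos: [0.5305, -0.1564, 0.0571]
eef_rot: [0.126, 0.992, 0.0, 0.0]
ft_force: [-0.5, -0.8, 0.8]
width: 0.0333
grip_force: 0.0
```

Run:
```python
from h import *
s=r.read_state();print({k:np.round(s[k],4) for k in('ee_pos','ft_force','torque','width')})
```

```text
{'ee_pos': array([ 0.5305, -0.1564,  0.0571]), 'ft_force': array([-0.4604, -0.7698,  0.8279]), 'torque': array([ 0.1198, -0.028 ,  0.0145]), 'width': np.float64(0.0333)}
```

Call:
arm_command(xyz=[[0,0,0.01],[0,0,0.03],[0,0,0.06],[0,0,0.09],[0,0,0.12],[0,0,0.15],[-0.02,0,0.18],[-0.04,0,0.2],[-0.05,0,0.22],[-0.05,0,0.22],[-0.05,0,0.22],[-0.05,0,0.22]], rot=[[0,0,0],[0,0,0],[0,0,0],[0,0,0],[0,0,0],[0,0,0],[0,0,0],[0,0,0],[0,0,0],[0,0,0],[0,0,0],[0,0,0]])

```text
time: 14.7
ee_pos: [0.4801, -0.1562, 0.2767]
eef_rot: [0.126, 0.992, 0.0, -0.0]
ft_force: [0.3, 0.1, -0.1]
width: 0.0347
grip_force: 0.0
```

Run:
```python
from h import *
T=np.array(r.camera_model('wrist')['T']);a=snap('wrist','w5');np.save('T5.npy',T)
for l in('pin_lug','pin_axis','vee'):
    for d in r.spot_point(l,'wrist')[:2]: print(l,np.round(w('',d['at'],T),4),round(d['conf'],2))
p=T[:3,:3].T@(np.array([.5272,-.1554,.039])-T[:3,3]);print(p, 281.95+299.7*p[0]/-p[2],213.3-299.7*p[1]/-p[2])
u,v=int(281.95+299.7*p[0]/-p[2]),int(213.3-299.7*p[1]/-p[2])
print(u,v);cv2.imwrite('pics/c5.png',cv2.resize(a[max(0,v-70):v+70,u-80:u+80,::-1],None,fx=4,fy=4,interpolation=cv2.INTER_CUBIC))
```

```text
pin_lug [ 0.5282 -0.1585  0.072 ] 0.93
pin_axis [ 0.5295 -0.1584  0.0427] 0.55
vee [ 0.2638 -0.2396  0.0413] 0.76
vee [ 0.5244 -0.1518  0.0331] 0.67
[ 1.32818357e-02 -8.17658481e-05 -4.47187913e-01] 290.8513277003874 213.35479849520885
290 213
```

View pics/c5.png

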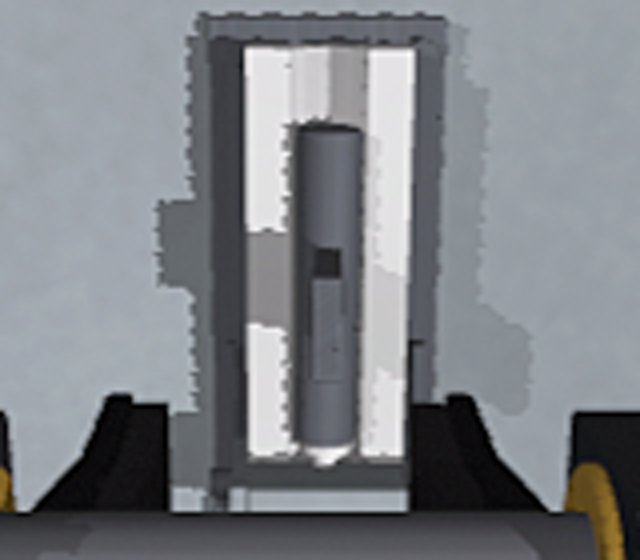

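The crop shows the pin lying in the V, lug up, with its end at about (325,445) against the plunger. I'll measure how much squeeze is left.

Run:
```python
from h import *
T=np.load('T5.npy');t=np.radians(-14.55);x=np.array([np.cos(t),np.sin(t)])
g=lambda n,u,v,z:print(n,((ray(210+u/4,143+v/4,z,T)[:2]-[.5272,-.1554])@x).round(4))
g('front pin top',330,125,.051);g('back pin top',326,444,.051);g('lug back top',326,381,.091);g('lug front top',328,277,.091);g('jig front',330,46,.036);g('housing top edge',310,484,.064);g('housing front btm',310,460,.064)
```

```text
front pin top -0.0601
back pin top 0.0602
lug back top 0.0205
lug front top -0.0157
jig front -0.0862
housing top edge 0.0706
housing front btm 0.061
```

```bash
python3 -c "
from bench import r
print(r.close_job())"
```

```text
the job is handed in; nothing more can be done
None
```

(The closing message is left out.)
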